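# Run one cycle of the lantern screwing station

## Task

Run the screwing station through one cycle from its push-button boxes: press the large round key (clamp), then the small round key (drive), then the long bar key (release). Push each one right down for about half a second and let it come back up before you press the next. Leave the square key alone, since it resets the tally.

Things in the scene. Friction and masses are not known exactly. Their poses are not given: they have to be found in the camera images.
- clamp_top (a point): Clamp key: the large round steel key, a flat disc of 50 mm diameter. On its own fixed green box, 70 x 70 x 50 mm high, black on top (the four boxes are alike, in any order). Point: centre of the key's flat top, 66 mm above the bench; moves with the key; z up, x and y along the box sides. Travel 8 mm straight down to a stop; spring 1.4 N at first, 4.2 N at the stop; springs back up.
- drive_top (a point): Drive key: the small round steel key, a flat disc of 24 mm diameter. On its own fixed green box, 70 x 70 x 50 mm high, black on top (the four boxes are alike, in any order). Point: centre of the key's flat top, 66 mm above the bench; moves with the key; z up, x and y along the box sides. Travel 8 mm straight down to a stop; spring 1.4 N at first, 4.2 N at the stop; springs back up.
- release_top (a point): Release key: the long steel bar key, 62 mm along its y and 20 mm along its x, flat on top. On its own fixed green box, 70 x 70 x 50 mm high, black on top (the four boxes are alike, in any order). Point: centre of the key's flat top, 66 mm above the bench; moves with the key; z up, x and y along the box sides. Travel 8 mm straight down to a stop; spring 1.4 N at first, 4.2 N at the stop; springs back up.
- tally_top (a point): Tally reset key: the square steel key, 36 x 36 mm, not to be pressed. On its own fixed green box, 70 x 70 x 50 mm high, black on top (the four boxes are alike, in any order). Point: centre of the key's flat top, 66 mm above the bench; moves with the key; z up, x and y along the box sides. Travel 8 mm straight down to a stop; spring 1.4 N at first, 4.2 N at the stop; springs back up.
Mind the look-alikes: they are no part of the job. Leave any pink look-alike of the part that bears clamp_top alone. What is shaped like the part that bears drive_top but turquoise is not meant.

How it is judged:
By the outcome, as a careful person would: the job done as asked, in the order asked, and still so for the second after the job is handed in, with the robot touching nothing.
It also fails if it takes over 45 s, if anything falls off the work surface, if the arm or the gripper's body presses on something with over 40 N, if the wrist force passes 120 N, or if a joint passes its speed limit or range.

## Robot

A 6-joint arm with a two-finger parallel gripper is mounted at the origin on the work surface. World frame = base frame: x ahead of the robot, y to its left, z up, the work surface at z = 0. Lengths are in m, angles in rad, forces in N, time in s.
With the tool pointing down it reaches from about 0.35 to 0.85 m from the base axis. Payload 8.1 kg.
Tool frame: the origin (TCP) lies at the very end of the fingers, on their centre line; the grasp point (between the pads) lies 19 mm behind it; z points along the fingers, y is the line along which they close (so a half turn about z gives the same grasp; the last joint's range is limited). The gripper opens to 93 mm and grips with 3 to 60 N. Pads are 15 mm wide; open, the fingers measure 128 mm over their backs; the gripper's body (75 mm by 188 mm) begins 65 mm behind the grasp point.
Start: joints at [-1.391, 0.13, 1.488, -0, 1.523, -0.085], TCP at [0.157, -0.579, 0.219] pointing down, gripper open.
Joint ranges: [-2.96, 2.96], [-0.89, 2.26], [0.02, 2.5], [-1.34, 4.48], [0, 2.73], [-2.66, 2.66]. Speed limits (rad/s): [2.39, 2.39, 2.79, 3.14, 3.14, 3.14].

## Interface

Orientations are given as a rotation vector (axis times angle).
In Python, from plant import robot gives the robot as it stands. The module is installed in compiled form; this text tells all that it offers.
- The arm moves only by the tool play_rows, never from a script. Its argument "increments" is text: rows parted by semicolons, each of 5 numbers parted by spaces: the shift along the tool's x, y, z in mm, then the turn about the tool's z in degrees, then the closure, from -1 (fully open) to 1 (shut). In form: dx dy dz yaw claw; .... A call has 1 to 20 rows; each row is the pose to reach, as a shift and turn from the pose commanded when the call began, along the tool's axes at that moment; what a row does not reach only later rows make up. A row lasts 1/10 s, in which the tool goes at most 50 mm and 8.59 degrees, less where a joint would pass 70% of its speed; a pose out of reach is approached as far as the arm can. A call with a gripper value outside its range is refused whole. The fingers move at their own pace and stop on an object; "force" is the grip in N (left out, the last holds). Time passes only in rows, so rows that repeat a pose let the fingers close. It gives the time, the measured TCP pose, the force, the opening and the grip force at its end, in the units of the state.
- robot.read_state(): the state, without advancing time (a new reading comes with each control period).
- robot.read_camera(name): name is "scene" or "top" or "wrist"; returns the picture (420x560x3 uint8, blue, green, red); there is no depth.
- robot.calibration(name): a dict with "vertical_fov" (degrees; the focal length in pixels is half the picture's height over the tangent of half this angle, whatever the lens; pixels are square), "cx", "cy" (the principal point, pixels), "rvec" (rotation vector, rad) and "tvec" (3), from world to camera coordinates, as OpenCV has them. Camera axes: x right, y down, z forward; pixel columns grow to the right and rows downward; lengths in m; the calibration is good to about 2 mm. A picture is of the moment at which its call begins: read the wrist's pose just before it. calibration takes no time and is no camera call; for the wrist camera it gives the pose at the moment of the call.
- robot.close_job(): hands the job in; it is judged then, once.
Trained networks look in the newest picture that a camera, given by its name, has taken for a name from the list of things; names that differ only in an ending like _2 or _b are one class to them, and where a whole thing is asked for, a point or a joint stands for the part that bears it (a point fixed in the world has none). Each returns a list of dicts, best first, with "conf" (0 to 1); they miss things now and then, are a little off and sometimes report something else, mostly with a low value. They report only what shows in the picture. A call takes as long as a camera call. They do not tell look-alikes from the thing itself.
- robot.recognise(camera, query): "centre" ([x, y, z] in m, in world coordinates, good to about 4 mm: the middle of the surface that is visible of it).
- robot.regions_of(camera, query): "pixels" (420x560 bool, what is visible of it).
- robot.landmark_of(camera, query): "centre" ([x, y, z] in m, in world coordinates, good to about 4 mm: a listed point, or the origin of a listed thing).
The state is a dict: "t": time; "q": joint angles; "dq": joint speeds; "joint_torque": joint torques, N m; "tool_pos": TCP position; "orientation": TCP orientation; "force": force on the tool from outside, world axes, zero at the start; "wrist_torque": the same for the moment, N m; "opening": finger opening in m; "gripper_force": force on a finger pad.
Only numpy, scipy, OpenCV 4.12 (cv2) and the standard library are available. Lean on these libraries where they do the work, as an engineer would, in place of code of your own. Each camera call takes 0.05 s, during which the arm holds its last target. There are 200 camera calls.

## Working session

There is one attempt and no reset: what is moved stays moved. The work goes in short steps, Python scripts to look and compute and a tool call to move; the robot and the scene stay as the last step left them, time stands still between calls to the robot, and variables do not carry over. Pictures are saved under pics/ and viewed, at most 10 in all, crops included, and the job is handed in when it is done.

Besides the shell and the picture viewer there is one more tool, called after "Emit:" as name(argument=value, ...) on one line, values as JSON. play_rows: Moves the arm, as the interface text tells. Its arguments: {"type":"object","properties":{"increments":{"type":"string"},"force":{"type":"number"}},"required":["increments"]}

```bash
mkdir -p pics
python3 - <<'E'
from plant import robot
import cv2
for c in ("scene","top"):
    cv2.imwrite(f"pics/{c}1.png",robot.read_camera(c))
    for n in("clamp_top","drive_top","release_top","tally_top"):
        print(c,n,[([round(float(v),3) for v in d["centre"]],round(d["conf"],2)) for d in robot.landmark_of(c,n)])
s=robot.read_state();print(s["t"],s["tool_pos"],s["orientation"],s["opening"])
E
```

```text
scene clamp_top [([0.503, -0.113, 0.068], 0.6), ([0.359, -0.134, 0.068], 0.56), ([0.354, 0.027, 0.063], 0.55)]
scene drive_top [([0.496, 0.088, 0.066], 0.53), ([0.357, 0.166, 0.064], 0.5)]
scene release_top [([0.509, 0.329, 0.066], 0.59)]
scene tally_top [([0.497, 0.089, 0.064], 0.68), ([0.496, -0.308, 0.066], 0.52)]
top clamp_top [([0.356, -0.136, 0.065], 0.73), ([0.356, 0.023, 0.07], 0.65)]
top drive_top [([0.495, 0.088, 0.063], 0.61)]
top release_top [([0.511, 0.331, 0.064], 0.69)]
top tally_top [([0.497, -0.306, 0.063], 0.76)]
0.5 [ 0.15701755 -0.57908558  0.2186062 ] [-3.11406644e+00 -4.14638518e-01  5.15041465e-05] 0.09306965327981434
```

View pics/top1.png

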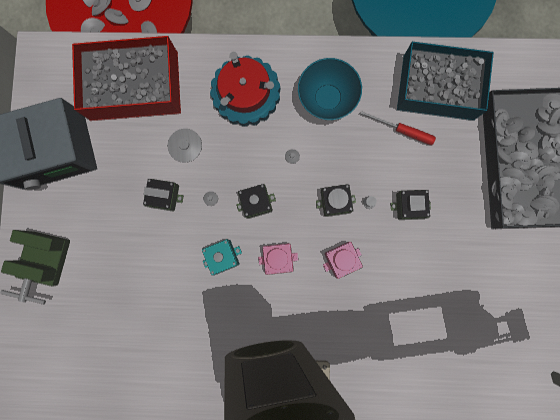

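View pics/scene1.png

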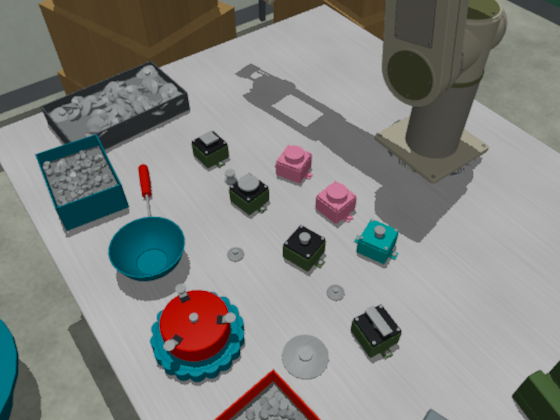

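The top view shows the black-topped boxes: bar at (161,195), small round at (255,200), large round at (337,200) and square at (412,204).

What could be mistaken for each key:
- **Clamp:** pink boxes at (278,258) and (343,259), and the loose disc at (184,145).
- **Drive:** turquoise box at (221,256), and loose small parts at (211,198), (292,156) and (369,202).
- **Release:** nothing similar.

I choose the steel keys on black-topped green boxes: clamp (337,200), drive (255,200), release (161,195). Next I check them in a crop and refine their positions.

```bash
cat > h.py <<'E'
import numpy as np, cv2
from plant import robot
def cam(c):
    k=robot.calibration(c); f=210/np.tan(np.radians(k["vertical_fov"])/2)
    return f,k["cx"],k["cy"],cv2.Rodrigues(np.array(k["rvec"],float))[0],np.array(k["tvec"],float).ravel()
def unproj(c,u,v,z):
    f,cx,cy,R,t=cam(c); o=-R.T@t; d=R.T@np.array([(u-cx)/f,(v-cy)/f,1]); return o+d*(z-o[2])/d[2]
def totool(p):
    s=robot.read_state(); R=cv2.Rodrigues(np.array(s["orientation"],float))[0]
    return R.T@(np.array(p)-np.array(s["tool_pos"]))*1000
E
python3 - <<'E'
from h import *
im=robot.read_camera("top"); g=im.min(2)
for n,(u,v) in dict(clamp=(340,199),drive=(254,200),release=(158,194)).items():
    m=np.zeros_like(g);m[v-16:v+17,u-16:u+17]=(g[v-16:v+17,u-16:u+17]>110)
    k,l,st,ce=cv2.connectedComponentsWithStats(m)
    # component nearest seed
    i=1+np.argmin(np.hypot(*(ce[1:]-[u,v]).T)-0.01*st[1:,4])
    p=unproj("top",*ce[i],.066); print(n,ce[i],st[i],p.round(4),totool([*p[:2],.09]).round(1))
print(cam("top")[0])
cv2.imwrite("pics/crop.png",cv2.resize(im[165:275,130:440],None,fx=2.5,fy=2.5,interpolation=cv2.INTER_CUBIC))
E
```

```text
clamp [337.93203883 198.33656958] [328 189  20  20 309] [ 0.5037 -0.1186  0.066 ] [ 455.1 -353.7  128.6]
drive [253.79365079 199.11111111] [250 195   9   9  63] [0.4967 0.0843 0.066 ] [ 501.4 -551.4  128.6]
release [153.74234694 192.02040816] [142 178  33  33 392] [0.508  0.3289 0.066 ] [ 576.3 -784.5  128.6]
442.7802666632526
```

View pics/crop.png

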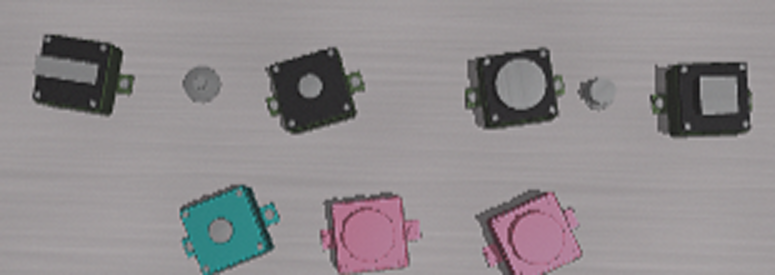

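The crop confirms the bar at crop (66,69), the small round steel key at (311,86) and the large round one at (520,84), all on black-topped boxes. The bar blob had merged with the bench, so by eye its centre is about (0.508, 0.325). I'll move over the clamp with the gripper shut.

Emit:
play_rows(increments="455 -354 0 0 1;455 -354 0 0 1;455 -354 0 0 1;455 -354 0 0 1;455 -354 0 0 1;455 -354 0 0 1;455 -354 0 0 1;455 -354 0 0 1;455 -354 0 0 1;455 -354 0 0 1;455 -354 0 0 1;455 -354 0 0 1;455 -354 0 0 1;455 -354 0 0 1;455 -354 40 0 1;455 -354 80 0 1;455 -354 120 0 1;455 -354 130 0 1;455 -354 130 0 1;455 -354 130 0 1", force=20)

```text
t: 2.55
tool_pos: [0.5045, -0.1194, 0.0907]
orientation: [3.113, 0.413, 0.003]
force: [0.4, -0.4, 0.9]
opening: 0.0005
gripper_force: 0.0
```

Emit:
play_rows(increments="0 0 18 0 1;0 0 24 0 1;0 0 28 0 1;0 0 31 0 1;0 0 33 0 1;0 0 33.5 0 1;0 0 33.5 0 1;0 0 33.5 0 1")

```text
t: 3.35
tool_pos: [0.5047, -0.119, 0.058]
orientation: [3.113, 0.415, 0.003]
force: [-7.4, 0.8, 17.8]
opening: 0.0008
gripper_force: 9.1
```

Emit:
play_rows(increments="0 0 0 0 1;0 0 0 0 1;0 0 -10 0 1;0 0 -25 0 1;0 0 -60 0 1;0 0 -60 0 1;46 -197 -60 0 1;46 -197 -60 0 1;46 -197 -60 0 1;46 -197 -60 0 1;46 -197 -60 0 1;46 -197 -60 0 1;46 -197 -33 0 1;46 -197 -33 0 1;46 -197 -33 0 1")

```text
t: 4.85
tool_pos: [0.4958, 0.0824, 0.0878]
orientation: [3.114, 0.412, -0.003]
force: [1.0, 0.4, 0.5]
opening: 0.0002
gripper_force: 0.0
```

Run:
```python
from h import *
cv2.imwrite("pics/s2.png",cv2.resize(robot.read_camera("scene")[120:370,180:430],None,fx=2.2,fy=2.2)); print(robot.read_state()["tool_pos"])
```

```text
[0.49652597 0.0826632  0.08863457]
```

View pics/s2.png

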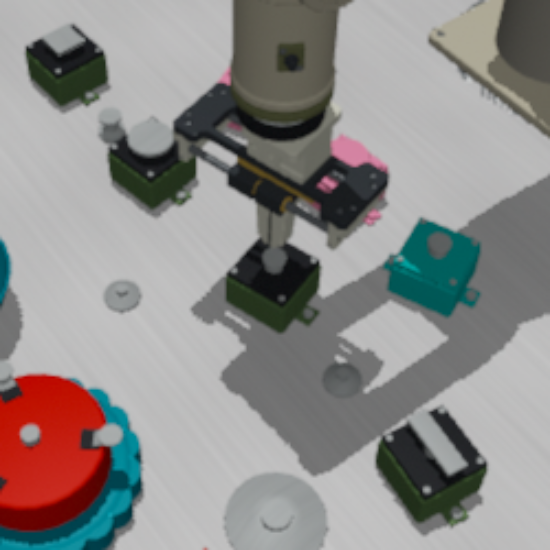

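Fingers sit over the drive key at crop (275,258). The clamp key at (152,138) is back up. Now I press drive.

Emit:
play_rows(increments="0 0 17 0 1;0 0 24 0 1;0 0 28 0 1;0 0 31 0 1;0 0 33 0 1;0 0 33.5 0 1;0 0 33.5 0 1;0 0 33.5 0 1")

```text
t: 5.7
tool_pos: [0.497, 0.0832, 0.0579]
orientation: [3.113, 0.415, 0.001]
force: [-13.1, -5.1, 27.6]
opening: 0.0003
gripper_force: 13.4
```

Emit:
play_rows(increments="0 0 0 0 1;0 0 0 0 1;0 0 -10 0 1;0 0 -25 0 1;0 0 -60 0 1;0 0 -60 0 1;74 -232 -60 0 1;74 -232 -60 0 1;74 -232 -60 0 1;74 -232 -60 0 1;74 -232 -60 0 1;74 -232 -60 0 1;74 -232 -60 0 1;74 -232 -33 0 1;74 -232 -33 0 1;74 -232 -33 0 1")

```text
t: 7.3
tool_pos: [0.5066, 0.3256, 0.0872]
orientation: [3.113, 0.412, -0.003]
force: [0.9, -0.3, -0.1]
opening: 0.0003
gripper_force: 0.0
```

Run:
```python
from h import *
cv2.imwrite("pics/s3.png",cv2.resize(robot.read_camera("scene")[180:400,250:470],None,fx=2.5,fy=2.5)); print(robot.read_state()["tool_pos"])
```

```text
[0.50727927 0.32611722 0.08820976]
```

View pics/s3.png

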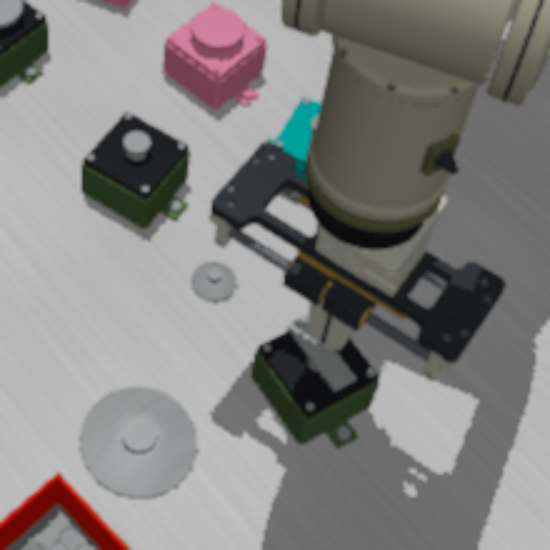

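The drive key at crop (137,145) is back up, and the fingers are over the bar at (325,350).

Emit:
play_rows(increments="0 0 17 0 1;0 0 24 0 1;0 0 28 0 1;0 0 31 0 1;0 0 33 0 1;0 0 33.5 0 1;0 0 33.5 0 1;0 0 33.5 0 1;0 0 33.5 0 1;0 0 33.5 0 1;0 0 23 0 1;0 0 10 0 1;0 0 -30 0 1;0 0 -60 0 1;0 0 -60 0 1;0 0 -60 0 1")

```text
t: 8.95
tool_pos: [0.5078, 0.3276, 0.1492]
orientation: [-3.113, -0.415, -0.004]
force: [-0.2, 0.3, -0.5]
opening: 0.0006
gripper_force: 0.0
```

Run:
```python
from h import *
s=robot.read_state();print(s["t"],s["tool_pos"],s["force"])
cv2.imwrite("pics/s4.png",robot.read_camera("scene"))
```

```text
8.95 [0.50781833 0.32761399 0.14921025] [-0.15371364  0.25539019 -0.50922383]
```

View pics/s4.png

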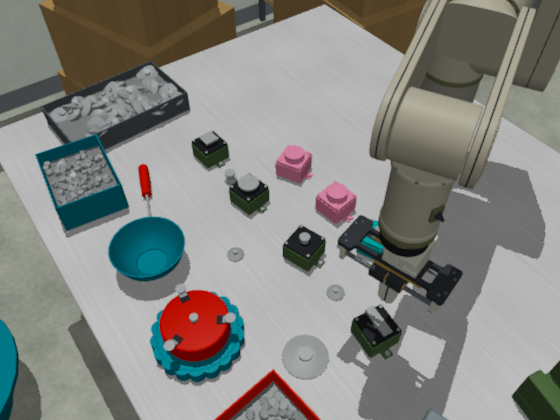

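All keys are up, from clamp at (248,182) to the bar at (378,325), nothing else has moved, and the arm is clear. Handing in.

```bash
python3 -c "
from plant import robot
print(robot.close_job())"
```

```text
the job is handed in; nothing more can be done
None
```

I pressed clamp, drive and release once each in that order, about half a second apiece, left the square key alone, and handed the job in at about 9 s; force readings confirmed clamp and drive at their stops, while release got the same commanded depth without a reading at the bottom.

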